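Unlatch the peel tester's service cover and hold it open

ROBOT

A 7-joint arm with a two-finger parallel gripper is mounted at the origin on the work surface. World frame = base frame: x ahead of the robot, y to its left, z up, the work surface at z = 0. Lengths are in m, angles in rad, forces in N, time in s.
With the tool pointing down it reaches from about 0.4 to 0.9 m from the base axis. Payload 5.6 kg.
Tool frame: the origin (TCP) lies midway between the tips of the shut fingers; the grasp point (between the pads) lies 19 mm behind it; z points along the fingers, y is the line along which they close (so a half turn about z gives the same grasp; the last joint's range is limited). The gripper opens to 92 mm and grips with 3 to 60 N. Pads are 20 mm wide; open, the fingers measure 128 mm over their backs; the gripper's body (75 mm by 189 mm) begins 69 mm behind the grasp point.
Start: joints at [-1.205, 0.468, -0.012, 1.603, 0.006, 1.071, -0.056], TCP at [0.258, 0.596, 0.18] pointing down, gripper open.
Joint ranges: [-2.53, 2.53], [-0.31, 2.02], [-1.57, 1.55], [0.28, 2.44], [-1.29, 4.43], [0.15, 1.84], [-2.92, 2.92]. Speed limits (rad/s): [2.57, 2.57, 3.14, 3.14, 3.14, 3.14, 3.14].

INTERFACE

Orientations are given as a 3x3 rotation matrix whose columns are the frame's x, y, z axes.
In Python, from station import env, effector, solver, viewer, workorder, search_frame, tip_of gives the robot as it stands. Calls block until the motion is done:
- env.reach(position, orientation): joint-space move of the TCP to a pose.
- env.movel(position, frame=None, rate=0.15): straight line of the TCP; frame=None keeps the orientation; rate is the mean speed in m/s.
- env.goto_joints(angles): joint-space move.
- effector.release() and effector.grasp(squeeze=None): open the fingers fully, or close them until they stop; squeeze is the grip in N (None keeps the last).
- env.pause(seconds).
- solver.inverse_kinematics(position, orientation): joint angles nearest the present ones, or None.
- env.sense(): the state.
- viewer.read_camera(name): name is "side" or "top" or "wrist"; returns (picture, depth): 384x512x3 uint8, red, green, blue; 384x512 float32, m along the optical axis (not along the pixel's ray), 0 where there is no reading.
- viewer.camera_info(name): a dict with "intrinsics" (3x3 intrinsics, pixels), "eye" and "rotation" of the camera in the world; the wrist camera has in their place "T_tool_cam" (4x4, takes a point from camera to tool coordinates, whose origin is the TCP and whose axes are the flange's). Camera axes: x right, y up, looking along -z (the intrinsics and any distortion apply to the point x, -y, -z); pixel columns grow to the right and rows downward; lengths in m; the calibration is good to about 2 mm. A picture is of the moment at which its call begins: read the wrist's pose just before it. camera_info takes no time and is no camera call.
A pose or a line that the arm cannot do raises env.PlanningError and nothing moves.
- workorder.finish_job(): hands the job in; it is judged then, once.
Trained networks look in the newest picture that a camera, given by its name, has taken for a name from the list of things; names that differ only in an ending like _2 or _b are one class to them, and where a whole thing is asked for, a point or a joint stands for the part that bears it (a point fixed in the world has none). Each returns a list of dicts, best first, with "score" (0 to 1); they miss things now and then, are a little off and sometimes report something else, mostly with a low value. They report only what shows in the picture. A call takes as long as a camera call. They do not tell look-alikes from the thing itself.
- search_frame(camera, name): "at" ([x, y, z] in m, in world coordinates, good to about 4 mm: the middle of the surface that is visible of it).
- tip_of(camera, name): "at" ([x, y, z] in m, in world coordinates, good to about 4 mm: a listed point, or the origin of a listed thing).
The state is a dict: "t": time; "joint_positions": joint angles; "joint_velocities": joint speeds; "tau": joint torques, N m; "ee_pos": TCP position; "tcp_rot": TCP orientation; "wrist_force": force on the tool from outside, world axes, zero at the start; "moment": the same for the moment, N m; "gripper_width": finger opening in m; "grasp_force": force on a finger pad.
Only numpy, scipy, OpenCV 4.12 (cv2) and the standard library are available. Lean on these libraries where they do the work, as an engineer would, in place of code of your own. Each camera call takes 0.05 s, during which the arm holds its last target. There are 200 camera calls.

TASK

With the flat-handled slotted key from the tool stand, turn the captive quarter-turn latch in the tester's hinged service cover fully counter-clockwise to its stop, then hang the key back in its hole in the stand. Then lift the cover by its bow handle and hold it open at 60 degrees so that I can get at the lead screw: nothing keeps it up but you, so finish while still gripping it. Work the latch only with the key, and leave the other things on the bench where they are.

Things in the scene. Friction and masses are not known exactly. Their poses are not given: they have to be found in the camera images.
- tester: White benchtop peel tester, fixed, turned only about z. Origin under the middle of its base. 620 mm along y, 300 along x; flat deck 150 mm up, from x = -70 mm (top of the sloped control panel) to +150. The service cover lies at the deck's +y end, its middle at x = 45, y = 130 mm; on its -y side stand rails and clamps up to 54 mm above the deck.
- cover_hinge (a point): Middle of the cover's hinge line, 152 mm above the bench (half the sheet's thickness); y runs along the hinge, axes turn with the cover (shut: parallel to the tester's). The cover is an aluminium sheet 4 mm thick, 220 mm wide (y), from 4 to 180 mm in -x of the hinge; shut, its upper face is 154 mm up. 0.38 to 0.6 kg with handle and latch.
- cover_handle (a point): Middle of the grip bar of the cover's bow handle: round dark bar 10 mm thick, 110 mm long, parallel to the hinge, a leg at each end, 33 mm free between bar and sheet. In the cover's axes 112 mm in -x and 40 mm in +z of the hinge point, so 192 mm above the bench when shut. Axes turn with the cover. The round bar can turn between the finger pads.
- cover (a joint): Angle of the cover in rad about the hinge on its far (+x) edge: 0 shut, grows as the near edge rises, stop at 1.4; 60 degrees is 1.047. No stay or spring: it falls shut by its own weight from any angle. It cannot be lifted until the latch has turned past about 1.1 rad.
- latch_head (a point): Centre of the top of the slotted latch head: round, steel, 24 mm diameter, standing 6 mm above the sheet (160 mm above the bench), on the cover's middle line 152 mm in -x of the hinge. The slot runs across its centre along this point's x axis: 4.5 mm wide, about 8 mm at its broken top edges, 6 mm deep (its floor is the sheet's upper face). The point turns with the latch.
- latch (a joint): Angle of the latch in rad, growing counter-clockwise seen from above: 0 locked with the slot along the tester's x axis, stop at 1.5 fully undone. It starts between 0 and 0.3. Stiff by about 0.06 N m, stays where it is left.
- key: Slotted key hanging upright in the stand, 80 g. Origin mid lower edge of the blade, z up to the handle. From the tip: flat blade 16 mm wide (x), 2.2 thick (y), 13 long; 8 mm shank to 62; black collar, 30 mm diameter, 62 to 67; flat black handle 67 to 113, 36 mm wide (x), 14 thick (y), in the blade's plane. Hung, the collar rests on the stand and the origin is 23 mm up.
- rack: Bare aluminium tool stand, 130 mm along its x, 60 mm along its y, fixed; origin under its middle on the bench. Top plate 8 mm thick with its upper face 85 mm above the bench, open beneath. Two short black tool ends stand in the plate at x = -22 and -44 mm, up to 22 mm above it.
- rack_hole (a point): Centre of the key's hole at the upper face of the stand's top plate: round, 23 mm diameter with a 2.5 mm chamfer, 30 mm in +x of the stand's origin.
- press_roller: Hand press roller, a rubber-covered wheel of 84 mm diameter in a steel fork with a bar handle, 2 kg, lying on the bench at the right. Origin under the wheel's middle. A bystander.
- tape_big: Flat brown roll of tape, 110 mm diameter, 25 mm high, lying on the bench at the left near the robot. Origin under its centre. A bystander.
- tape_mid: Off-white roll of tape, 90 mm diameter, 48 mm high, standing on the bench beyond the tool stand. Origin under its centre. A bystander.
- tape_small: Small roll of tape, 48 mm diameter, 19 mm high, on the tester's deck beside the cover. Origin under its centre. A bystander.
- ruler: Steel ruler, 300 x 28 x 3 mm, on the bench between robot and tester. Origin under its middle. A bystander.
Not all that is in view belongs to the job. What is shaped like the rack but pink is not meant. Of the things shaped like the key, the black one is meant.

How it is judged:
By the outcome, as a careful person would: the job done as asked, in the order asked, and still so for the second after the job is handed in, while the arm keeps its last pose, push and grip.
It also fails if it takes over 64 s, if anything falls off the work surface, if the arm or the gripper's body presses on something with over 40 N, if the wrist force passes 120 N, or if a joint passes its speed limit or range.

## Working session

There is one attempt and no reset: what is moved stays moved. The work goes in short steps, each a Python script; the robot and the scene stay as the last script left them, time stands still between calls to the robot, and variables do not carry over. Pictures are saved under pics/ and viewed, at most 13 in all, crops included, and the job is handed in when it is done.

```bash
ls; mkdir -p pics; cat > h.py <<'E'
import numpy as np, cv2
from station import env, effector, solver, viewer, workorder, search_frame, tip_of
np.set_printoptions(precision=4, suppress=True)
def pic(cam,name=None):
    s=env.sense(); im,d=viewer.read_camera(cam)
    if name: cv2.imwrite('pics/'+name,im[:,:,::-1])
    return im,d,s
def campose(cam,s=None):
    i=viewer.camera_info(cam)
    if 'eye' in i: return np.array(i['intrinsics']),np.array(i['rotation']),np.array(i['eye'])
    T=np.array(i['T_tool_cam']); R=np.array(s['tcp_rot'])
    return np.array(i['intrinsics']),R@T[:3,:3],R@T[:3,3]+np.array(s['ee_pos'])
def cloud(cam,d,s=None):
    K,R,e=campose(cam,s); v,u=np.mgrid[:d.shape[0],:d.shape[1]]
    p=np.stack([(u-K[0,2])/K[0,0]*d,-(v-K[1,2])/K[1,1]*d,-d],-1)
    return p@R.T+e
def proj(cam,P,s=None):
    K,R,e=campose(cam,s); q=(np.atleast_2d(P)-e)@R
    return np.stack([K[0,0]*q[:,0]/-q[:,2]+K[0,2],K[1,1]*q[:,1]/q[:,2]+K[1,2]],-1)
def down(a):  # tool x at angle a, z down
    c,s=np.cos(a),np.sin(a); return np.array([[c,s,0],[s,-c,0],[0,0,-1.]])
E
python3 - <<'E'
from h import *
print({k:np.round(v,3) for k,v in env.sense().items()})
for c in ('top','side'):
    i=viewer.camera_info(c);print(c,i)
    im,d,s=pic(c,c+'0.png')
    for n in ['tester','cover_hinge','cover_handle','latch_head','key','rack','rack_hole','press_roller','tape_big','tape_mid','tape_small','ruler']:
        print(n,[(np.round(r['at'],3),round(r['score'],2),proj(c,r['at'])[0].round()) for r in tip_of(c,n)[:3]])
E
python3 -c "
import cv2,numpy as np
a=[cv2.imread('pics/%s0.png'%c) for c in('top','side')]
cv2.imwrite('pics/both.png',cv2.resize(np.hstack(a),(800,300),interpolation=cv2.INTER_AREA))"
```

```text
pics
{'t': np.float64(0.0), 'joint_positions': array([-1.205,  0.468, -0.012,  1.604,  0.006,  1.071, -0.056]), 'joint_velocities': array([ 0.001, -0.   ,  0.   ,  0.   ,  0.001, -0.   , -0.   ]), 'tau': array([ -0.001, -52.056,  -0.013, -24.376,  -0.057,   0.017,   0.   ]), 'ee_pos': array([0.258, 0.596, 0.179]), 'tcp_rot': array([[-0.918,  0.398, -0.001],
       [ 0.398,  0.918, -0.002],
       [-0.   , -0.002, -1.   ]]), 'wrist_force': array([-0.384, -0.261,  1.235]), 'moment': array([0.051, 0.014, 0.046]), 'grasp_force': np.float64(0.0), 'gripper_width': np.float64(0.092)}
top {'intrinsics': array([[399.8738,   0.    , 253.5144],
       [  0.    , 399.8738, 189.2238],
       [  0.    ,   0.    ,   1.    ]]), 'eye': array([ 0.2235, -0.0905,  1.6158]), 'rotation': array([[-0.0039,  0.981 , -0.1939],
       [-1.    , -0.0052, -0.0059],
       [-0.0068,  0.1939,  0.981 ]])}
tester [(array([ 0.516, -0.141,  0.002]), 0.67, array([268., 196.]))]
cover_hinge [(array([ 0.654, -0.015,  0.152]), 0.58, array([236., 153.]))]
cover_handle [(array([ 0.546, -0.01 ,  0.193]), 0.73, array([234., 1
[... 1565 characters left out ...]
01]), 0.51, array([238., 304.]))]
rack [(array([0.835, 0.194, 0.004]), 0.97, array([133., 256.])), (array([ 0.467,  0.377, -0.005]), 0.86, array([227., 341.]))]
rack_hole [(array([0.498, 0.371, 0.083]), 0.89, array([215., 325.])), (array([0.492, 0.373, 0.026]), 0.66, array([218., 334.])), (array([0.867, 0.193, 0.084]), 0.58, array([118., 241.]))]
press_roller [(array([ 0.462, -0.58 ,  0.001]), 0.62, array([292., 120.]))]
tape_big [(array([0.233, 0.308, 0.002]), 0.56, array([312., 338.]))]
tape_mid [(array([0.677, 0.388, 0.004]), 0.87, array([156., 325.]))]
tape_small [(array([0.599, 0.134, 0.151]), 0.6, array([205., 232.]))]
ruler [(array([ 0.247, -0.268, -0.001]), 0.8, array([333., 186.]))]
```

View pics/top0.png

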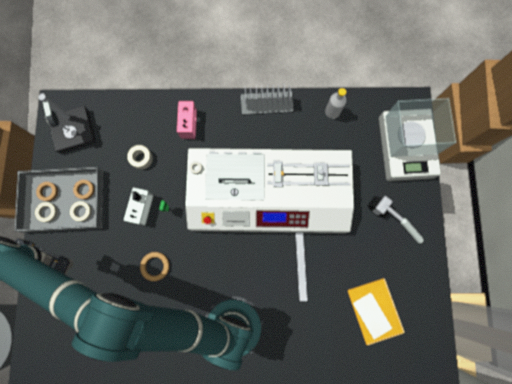

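View pics/side0.png

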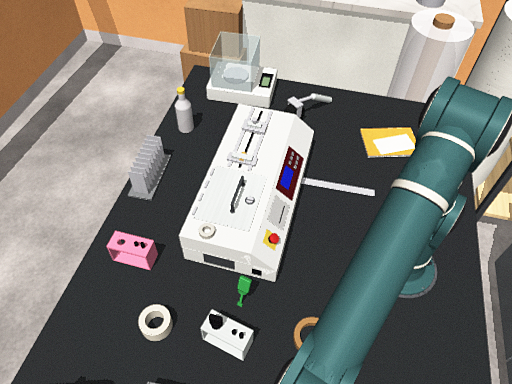

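The black key (top image ~(137,197), side ~(216,320)) hangs in the bare aluminium stand at (140,205) top. The look-alikes are the green key lying on the bench, top (163,206), and the pink stand at (187,120). I choose the black key and the aluminium stand, and will check that choice from close by.

```bash
python3 - <<'E'
from h import *
print(viewer.camera_info('wrist'))
a=np.arctan2(.398,-.918)
T=np.array(viewer.camera_info('wrist')['T_tool_cam'])
def look(P,ang,h):
    R=down(ang); off=R@T[:3,3]
    # aim the optical axis at P
    ax=R@T[:3,:3]@np.array([0,0,-1.]); L=(P[2]-(h+off[2]))/ax[2]
    t=np.array([P[0],P[1],0])-off-ax*L; t[2]=h; return t,R
for nm,P,h in (('rack',[.496,.371,.11],.27),):
    t,R=look(P,a,h); print(t); 
    env.reach(t,R); im,d,s=pic('wrist',nm+'.png'); np.savez(nm+'.npz',im=im,d=d,p=s['ee_pos'],R=s['tcp_rot'])
    print(s['t'],s['ee_pos'],s['joint_positions'])
    for n in ['key','rack','rack_hole']: print(n,[(np.round(r['at'],4),round(r['score'],2),proj('wrist',r['at'],s)[0].round()) for r in tip_of('wrist',n)[:3]])
E
```

```text
{'intrinsics': array([[286.0781,   0.    , 254.2825],
       [  0.    , 286.0781, 187.095 ],
       [  0.    ,   0.    ,   1.    ]]), 'T_tool_cam': array([[-0.001 ,  0.9572,  0.2896,  0.0821],
       [ 1.    ,  0.0007,  0.0013, -0.0004],
       [ 0.001 ,  0.2896, -0.9572, -0.2049],
       [ 0.    ,  0.    ,  0.    ,  1.    ]])}
[0.4704 0.3831 0.27  ]
2.5 [0.469  0.3845 0.2695] [-0.7979  0.3178  0.0725  1.6151 -0.0252  1.2103  0.4442]
key [(array([0.4046, 0.2847, 0.0291]), 0.7, array([180., 143.])), (array([0.4987, 0.3701, 0.0219]), 0.55, array([254., 175.]))]
rack [(array([ 0.8279,  0.195 , -0.0005]), 0.93, array([240., 345.])), (array([0.471 , 0.3783, 0.002 ]), 0.57, array([252., 155.]))]
rack_hole [(array([0.4961, 0.3704, 0.0859]), 0.8, array([253., 184.]))]
```

View pics/rack.png

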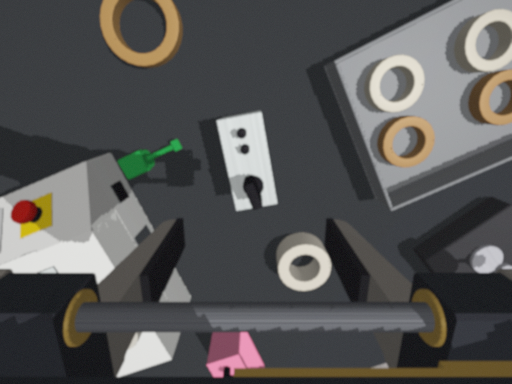

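The wrist picture shows the black key at (254,190) in the bare aluminium stand, with the green look-alike at (150,158) and the pink stand at (235,355). I'll fit the handle and plate from the depth.

```bash
python3 - <<'E'
from h import *
z=np.load('rack.npz'); s=dict(ee_pos=z['p'],tcp_rot=z['R']); P=cloud('wrist',z['d'],s)
near=np.hypot(P[...,0]-.47,P[...,1]-.376)<.11
for lo,hi in((.08,.092),(.1,.128),(.128,.15)):
    Q=P[near&(P[...,2]>lo)&(P[...,2]<hi)]
    r=cv2.minAreaRect((Q[:,:2]*1000).astype(np.float32)); print(lo,len(Q),Q.mean(0),r,np.percentile(Q[:,2],[5,50,95]))
Q=P[near&(P[...,2]>.128)]; print(Q[:40])
im=z['im'][100:225,200:300]; cv2.imwrite('pics/rackc.png',cv2.resize(im[:,:,::-1],None,fx=4.5,fy=4.5,interpolation=cv2.INTER_CUBIC))
E
```

```text
0.08 3398 [0.4596 0.377  0.0858] ((466.7178955078125, 375.0472717285156), (60.10067367553711, 130.33773803710938), 77.33179473876953) [0.0845 0.0857 0.0872]
0.1 254 [0.4556 0.379  0.1085] ((464.09246826171875, 375.3329162597656), (17.525583267211914, 95.35913848876953), 80.09188079833984) [0.1008 0.1071 0.1247]
0.128 319 [0.4965 0.3697 0.1358] ((497.37945556640625, 369.04766845703125), (14.11003589630127, 35.521751403808594), 88.37896728515625) [0.1318 0.1362 0.1376]
[[0.3936 0.4166 0.4745]
 [0.3936 0.4166 0.4745]
 [0.3936 0.4166 0.4745]
 [0.3936 0.4166 0.4745]
 [0.3936 0.4166 0.4745]
 [0.3936 0.4166 0.4745]
 [0.3936 0.4166 0.4745]
 [0.3936 0.4166 0.4745]
 [0.3936 0.4166 0.4745]
 [0.3936 0.4166 0.4745]
 [0.3936 0.4166 0.4745]
 [0.3936 0.4166 0.4745]
 [0.3936 0.4166 0.4745]
 [0.3936 0.4166 0.4745]
 [0.3936 0.4166 0.4745]
 [0.3936 0.4166 0.4745]
 [0.3936 0.4166 0.4745]
 [0.3936 0.4166 0.4745]
 [0.3936 0.4166 0.4745]
 [0.3936 0.4166 0.4745]
 [0.3936 0.4166 0.4745]
 [0.3936 0.4166 0.4745]
 [0.3936 0.4166 0.4745]
 [0.3936 0.4166 0.4745]
 [0.3936 0.4166 0.4745]
 [0.3936 0.4166 0.4745]
 [0.3936 0.4166 0.4745]
 [0.3936 0.4166 0.4745]
 [0.3936 0.4166 0.4745]
 [0.3936 0.4166 0.4745]
 [0.3936 0.4166 0.4745]
 [0.3936 0.4166 0.4745]
 [0.3936 0.4166 0.4745]
 [0.3936 0.4166 0.4745]
 [0.3936 0.4166 0.4745]
 [0.3936 0.4166 0.4745]
 [0.3936 0.4166 0.4745]
 [0.3936 0.4166 0.4745]
 [0.3936 0.4166 0.4745]
 [0.3936 0.4166 0.4745]]
```

View pics/rackc.png

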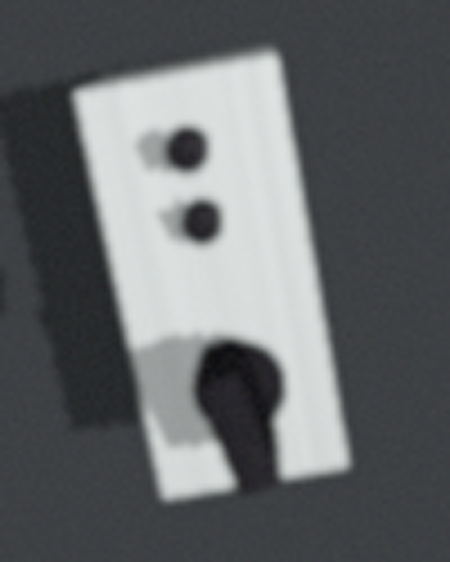

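```bash
python3 - <<'E'
from h import *
k=np.array([.4974,.3690]); a=np.radians(-1.6); R=down(a)
print(solver.inverse_kinematics(np.r_[k,.096],R))
env.reach(np.r_[k,.24],R); print(env.sense()['t'],env.sense()['ee_pos'])
env.movel(np.r_[k,.096],rate=.12); s=env.sense(); print(s['t'],s['ee_pos'],s['wrist_force'])
effector.grasp(35); s=env.sense(); print(s['t'],s['ee_pos'],s['gripper_width'],s['grasp_force'],s['wrist_force'])
env.movel(np.r_[k,.30],rate=.15); s=env.sense(); print(s['t'],s['ee_pos'],s['gripper_width'],s['wrist_force'])
L=np.array([.505,-.010]); R=down(0.1)
env.reach(np.r_[L+[-.06,0],.305],R)
im,d,s=pic('wrist','latch.png'); np.savez('latch.npz',im=im,d=d,p=s['ee_pos'],R=s['tcp_rot'])
print(s['t'],s['ee_pos'],s['joint_positions'],s['gripper_width'])
for n in ['key','latch_head','cover_handle','cover_hinge']: print(n,[(np.round(r['at'],4),round(r['score'],2),proj('wrist',r['at'],s)[0].round()) for r in tip_of('wrist',n)[:3]])
E
```

```text
[-1.0943  0.5518  0.5458  1.7791 -0.3522  0.9091 -1.9935]
4.875 [0.4973 0.3691 0.24  ]
6.225 [0.498  0.3694 0.0968] [-0.3884 -0.9848 -0.0697]
7.3917 [0.4974 0.369  0.096 ] 0.013492159297765727 34.99037325382233 [ 0.0429  0.2025 -0.0884]
8.9 [0.4969 0.3687 0.299 ] 0.013244421834623136 [-0.0679 -0.527  -0.3723]
10.325 [ 0.4455 -0.0088  0.3051] [-0.9062 -0.068   0.8316  1.9533  0.0537  1.2342 -1.5623] 0.013576021455949404
key [(array([ 0.4493, -0.0083,  0.2326]), 0.85, array([254., 181.])), (array([0.4038, 0.2811, 0.0275]), 0.75, array([ 83., 158.]))]
latch_head [(array([ 0.5038, -0.0111,  0.1579]), 0.61, array([261., 121.]))]
cover_handle [(array([ 0.5441, -0.009 ,  0.1913]), 0.8, array([263.,  84.]))]
cover_hinge []
```

View pics/latch.png

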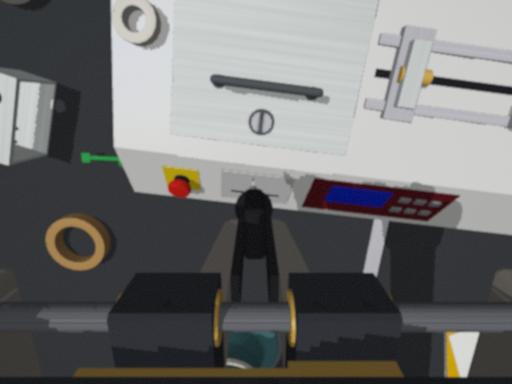

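The key is in the grip, its blade tip at about (254,181). The latch head is at (261,122) with its slot near vertical in the image, and the handle bar runs from (216,79) to (318,92). Next I'll measure these.

```bash
python3 - <<'E'
from h import *
z=np.load('latch.npz'); s=dict(ee_pos=z['p'],tcp_rot=z['R']); P=cloud('wrist',z['d'],s); im=z['im']; g=cv2.cvtColor(im,cv2.COLOR_RGB2GRAY)
# bar
m=(P[...,2]>.185)&(P[...,2]<.205)&(np.abs(P[...,0]-.544)<.03)&(np.abs(P[...,1]+.01)<.1); Q=P[m]
r=cv2.minAreaRect((Q[:,:2]*1000).astype(np.float32)); print('bar',len(Q),Q.mean(0),r)
l=cv2.fitLine((Q[:,:2]).astype(np.float32),cv2.DIST_L2,0,.01,.01).ravel(); print('bar dir deg',np.degrees(np.arctan2(l[1],l[0])))
m=(abs(P[...,2]-.155)<.006)&(np.abs(P[...,0]-.5)<.02)&(np.abs(P[...,1]+.01)<.03);print('sheet z',np.median(P[m][:,2]))
def ray(uv,zp):
    K,R,e=campose('wrist',s); q=np.c_[(uv[:,0]-K[0,2])/K[0,0],-(uv[:,1]-K[1,2])/K[1,1],-np.ones(len(uv))]@R.T
    return e+q*((zp-e[2])/q[:,2])[:,None]
v,u=np.mgrid[105:140,244:279]; uv=np.c_[u.ravel(),v.ravel()].astype(float); W=ray(uv,.160)
gg=g[105:140,244:279]
dk=(gg.ravel()<np.percentile(gg,50)-50)
n,lab,st,ce=cv2.connectedComponentsWithStats(dk.reshape(gg.shape).astype(np.uint8)); print(st,ce+[244,105])
print(gg[3:32,3:32])
E
python3 -c "
import cv2
a=cv2.imread('pics/latch.png')[60:220,200:340];cv2.imwrite('pics/latchc.png',cv2.resize(a,None,fx=3.75,fy=3.75,interpolation=cv2.INTER_CUBIC))"
```

```text
bar 1133 [ 0.5427 -0.0123  0.1966] ((542.8192138671875, -12.62838363647461), (118.89549255371094, 10.024139404296875), 88.84123992919922)
bar dir deg 88.794785
sheet z 0.15502047442655736
[[  0   0  35  35 955]
 [  5   4  25  26 270]] [[260.9948 122.2126]
 [261.0185 121.2481]]
[[208 208 208 207 208 208 208 206 203 197 190 184 181 177 178 178 182 186
  192 200 201 204 204 205 205 205 205 205 204]
 [208 207 208 208 209 208 206 200 187 172 158 148 139 133 131 133 139 150
  165 177 185 195 201 204 206 206 206 205 206]
 [207 207 208 208 206 203 196 181 156 131 113 105  96  91  91  94  98 107
  119 134 150 172 188 195 203 207 207 207 206]
 [204 206 205 204 199 189 172 146 116  99 102 101  97  91  84  84  83  87
   90  93 110 135 159 178 198 207 207 207 207]
 [204 203 203 198 186 161 134 113 108 117 133 136 127 109  87  80  85  96
  101  98  97 101 121 153 185 201 206 207 206]
 [202 202 200 188 163 126 106 119 133 149 162 161 143 117  86  74  94 117
  129 129 121 101  94 123 162 188 200 204 206]
 [203 201 192 173 136 102 112 141 163 171 176 169 146 113  79  76 107 137
  155 160 149 124 101 
[... 1987 characters left out ...]
116 114 125 128 118 101  88  88 104 132 153 160
  156 137 121 115 119 143 173 199 208 209 208]
 [205 205 204 202 193 175 152 128 112 101  96  86  84  82  94 113 126 132
  128 115 110 120 145 172 190 202 207 208 207]
 [204 203 204 204 201 195 183 166 142 120 104  95  90  87  89  94 104 109
  117 128 144 157 172 192 200 203 205 206 205]
 [205 205 205 204 204 202 199 191 178 162 147 131 123 119 117 122 127 134
  147 167 181 188 191 199 204 204 203 204 204]
 [206 206 206 206 206 206 205 203 198 193 184 175 169 168 167 168 172 175
  181 193 199 201 201 202 203 203 203 204 204]
 [208 207 208 208 208 206 207 207 206 205 202 199 198 198 197 197 198 198
  199 202 203 203 203 204 203 203 203 202 203]]
```

View pics/latchc.png

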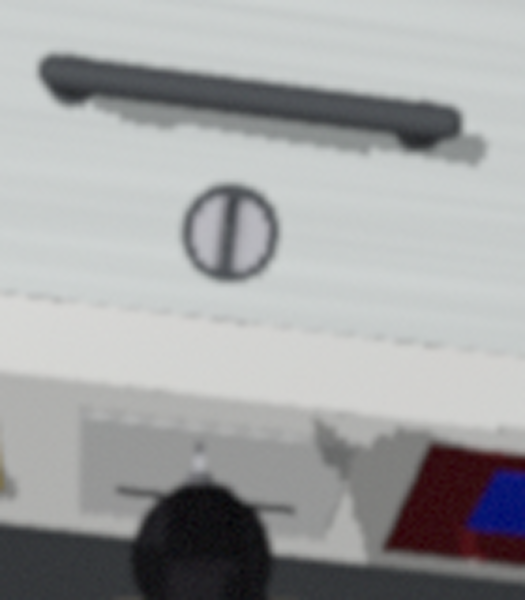

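```bash
cat >> h.py <<'E'
def ray(uv,zp,s,cam='wrist'):
    uv=np.atleast_2d(np.array(uv,float)); K,R,e=campose(cam,s)
    q=np.c_[(uv[:,0]-K[0,2])/K[0,0],-(uv[:,1]-K[1,2])/K[1,1],-np.ones(len(uv))]@R.T
    return e+q*((zp-e[2])/q[:,2])[:,None]
E
python3 - <<'E'
from h import *
z=np.load('latch.npz'); s=dict(ee_pos=z['p'],tcp_rot=z['R']); im=z['im']; g=cv2.cvtColor(im,cv2.COLOR_RGB2GRAY).astype(float)
pts=[]
for v in range(114,129):
    c=np.arange(256,267); w=np.clip(150-g[v,256:267],0,None); pts.append([(w*c).sum()/w.sum(),v])
W=ray(pts,.158,s); l=cv2.fitLine(W[:,:2].astype(np.float32),cv2.DIST_L2,0,.01,.01).ravel()
print('slot',np.degrees(np.arctan2(l[1],l[0])),W.mean(0)); print('head',ray([[261.02,121.25]],.158,s))
R=s['tcp_rot'];p=s['ee_pos']; print(R)
for x in(-8,0,8): print(x,proj('wrist',p+R@np.array([x/1e3,0,.073]),s))
print(g[172:190,242:268].astype(int))
E
```

```text
slot -0.8472784 [ 0.5042 -0.0112  0.158 ]
head [[ 0.504  -0.0116  0.158 ]]
[[ 0.9948  0.1018  0.0004]
 [ 0.1018 -0.9948 -0.0004]
 [ 0.0004  0.0005 -1.    ]]
-8 [[253.8022 192.3789]]
0 [[253.7905 184.8632]]
8 [[253.7785 177.2261]]
[[175 175 173 172 169 166 164 168 172 174 173 171 169 168 168 168 170 173
  173 172 173 173 173 172 173 175]
 [170 170 171 169 167 165 165 168 173 173 174 171 168 165 165 165 169 172
  172 171 168 168 167 167 171 174]
 [157 159 158 158 157 157 160 163 167 171 171 169 166 164 163 166 170 173
  172 172 169 165 164 165 166 172]
 [152 151 151 150 150 152 153 155 157 158 158 157 156 156 158 161 165 169
  169 169 166 163 163 163 167 170]
 [150 151 151 150 151 151 150 151 151 150 150 148 149 151 152 154 154 158
  158 157 157 156 157 159 162 164]
 [150 149 150 151 151 151 151 150 152 146 142 141 144 149 150 151 151 151
  150 151 151 151 152 152 155 156]
 [151 151 150 150 152 151 151 151 149 143 132 128 139 147 152 150 150 151
  151 149 151 150 151 151 150 151]
 [149 151 152 151 150 151 150 150 149 142 127 124 136 146 150 151 151 151
  150 151 150 150 150 150 151 152
[... 392 characters left out ...]
50 151 151
  150 150 150 151 151 151 151 151]
 [150 150 150 151 150 149 149 150 151 156 166 168 159 150 149 150 150 150
  150 151 151 150 151 150 150 151]
 [149 151 151 150 151 151 151 147 144 147 149 149 142 138 144 148 151 152
  151 151 150 151 151 151 150 150]
 [150 150 150 151 151 150 148 143 132 125 124 119 114 116 129 144 150 150
  151 150 151 151 150 151 151 150]
 [152 151 151 150 152 149 143 133 121 110 105 101  95  96 113 135 144 147
  149 150 151 151 150 151 151 151]
 [151 151 150 150 145 139 126 111 100  91  88  83  77  77  88 108 122 130
  138 143 149 150 151 150 150 152]
 [146 149 146 141 129 113  93  74  65  57  56  53  50  46  56  67  80  94
  110 126 138 147 151 150 150 150]]
```

```bash
python3 - <<'E'
from h import *
R=down(np.radians(-.9)); c=np.array([.5036,-.0125])
env.reach(np.r_[c,.295],R); env.movel(np.r_[c,.247],rate=.1); env.pause(.2)
im,d,s=pic('wrist'); np.savez('close.npz',im=im,d=d,p=s['ee_pos'],R=s['tcp_rot'])
print(s['t'],s['ee_pos'],s['tcp_rot'],s['joint_positions'],s['wrist_force'])
print('tip',proj('wrist',s['ee_pos']+s['tcp_rot']@np.array([.0,0,.073]),s),'head',proj('wrist',[.5036,-.0114,.158],s))
cv2.imwrite('pics/close.png',cv2.resize(im[130:230,195:315,::-1],None,fx=6,fy=6,interpolation=cv2.INTER_CUBIC))
E
```

```text
11.7583 [ 0.504  -0.0124  0.2476] [[ 0.9999 -0.0156  0.0012]
 [-0.0156 -0.9999  0.0005]
 [ 0.0012 -0.0005 -1.    ]] [-0.8435  0.1791  0.9189  1.92   -0.159   1.116  -1.4486] [ 0.1262 -0.3219 -0.2735]
tip [[253.7523 184.9328]] head [[252.8405 181.0239]]
```

View pics/close.png

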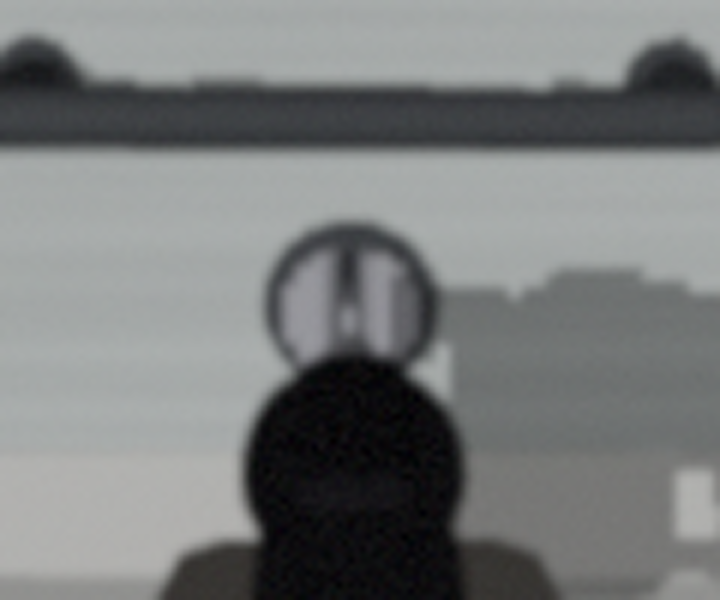

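The blade tip, crop (348,320), lies on the slot line, crop (349,260), within about 0.3 mm. I'll go in now, watching the force.

```bash
python3 - <<'E'
from h import *
c=np.array([.5036,-.0125])
for z in (.236,.2325,.2305,.229,.2278):
    env.movel(np.r_[c,z],rate=.03); s=env.sense(); print(s['t'],s['ee_pos'],s['wrist_force'],s['gripper_width'],s['moment'])
    if s['wrist_force'][2]>12: print('contact'); break
E
```

```text
12.325 [ 0.5035 -0.0126  0.2358] [ 0.5618  0.068  -0.5159] 0.013695275922061002 [-0.0394  0.1433 -0.013 ]
12.5917 [ 0.5035 -0.0125  0.2323] [ 0.4136  0.5198 -1.4213] 0.013377816744717122 [ 0.0098  0.1545 -0.0404]
12.8417 [ 0.5035 -0.0125  0.2304] [ 0.1725  1.0268 -0.5456] 0.013304080325536923 [ 0.0804  0.1642 -0.0137]
13.0917 [ 0.5035 -0.0125  0.2289] [ 0.2615  0.0828 -1.0114] 0.013380830613268968 [-0.0168  0.1982  0.0017]
13.3417 [ 0.5035 -0.0125  0.2277] [-1.0988  0.5606 -1.1053] 0.01310658876685802 [0.0208 0.1565 0.0402]
```

```bash
python3 - <<'E'
from h import *
h=np.array([.5035,-.0120,0]); a0=np.radians(-.9); off=np.array([0,-.0005,0])
a=a0; 
while a<np.radians(96):
    a+=.15 if a<1.3 else .05
    R=down(a); p=h-R@off; p[2]=.2277
    env.reach(p,R); s=env.sense(); print(round(s['t'],2),'a',round(a,3),np.round(s['ee_pos']-p,4),s['wrist_force'],s['moment'],round(s['gripper_width'],4))
    if a>1.2 and abs(s['moment'][2])>.5 or np.linalg.norm(s['wrist_force'])>25: print('stop'); break
E
```

```text
13.6 a 0.134 [-0.     -0.0001  0.    ] [ 0.5187 -0.4316 -0.0585] [-0.0323  0.1555 -0.024 ] 0.0133
13.87 a 0.284 [ 0.     -0.0002  0.    ] [-0.7274 -0.4965 -1.3726] [-0.0647  0.1175 -0.0312] 0.0132
14.13 a 0.434 [ 0.0001 -0.0001  0.    ] [ 0.5854  0.4945 -0.6237] [-0.0551  0.0984  0.0008] 0.0134
14.4 a 0.584 [ 0.0001 -0.0001  0.    ] [ 0.5994 -0.1105 -0.726 ] [-0.0925  0.0716 -0.0133] 0.014
14.67 a 0.734 [ 0.0001 -0.0001  0.    ] [ 0.6987 -0.3492 -1.3325] [-0.051  -0.0268 -0.0357] 0.0133
14.93 a 0.884 [ 0.0001 -0.0001  0.    ] [-0.3391 -0.1312 -0.8301] [-0.0455 -0.1139 -0.0489] 0.0132
15.2 a 1.034 [ 0.0001 -0.      0.    ] [ 1.8036 -0.1982 -0.9642] [-0.0708 -0.1311 -0.0485] 0.0133
15.47 a 1.184 [ 0.0001 -0.0001  0.    ] [ 0.5786  0.0365 -0.7319] [ 0.0093 -0.1775 -0.0335] 0.0133
15.73 a 1.334 [ 0.0001 -0.      0.    ] [ 1.1936  0.0887 -1.8146] [ 0.0467 -0.2088 -0.0687] 0.0136
15.98 a 1.384 [0.0001 0.     0.    ] [ 0.5136 -0.0739 -1.4884] [ 0.0813 -0.3058 -0.0562] 0.0132
16.23 a 1.434 [0.0001 0.     0.    ] [ 1.0914  0.0239 -0.2931] [ 0.0533 -0.2742 -0.0697] 0.0132
16.48 a 1.484 [0.0001 0.     0.    ] [ 0.9007  0.241  -1.0107] [ 0.0505 -0.2729 -0.0514] 0.0134
16.73 a 1.534 [0. 0. 0.] [ 1.2202  0.6855 -0.529 ] [ 0.0767 -0.2473 -0.0193] 0.0134
16.98 a 1.584 [ 0. -0. -0.] [ 1.0117  0.7437 -0.4918] [ 0.0922 -0.2866 -0.088 ] 0.0129
17.23 a 1.634 [0. 0. 0.] [ 0.224   0.3168 -0.4412] [ 0.1499 -0.3342 -0.0691] 0.013
17.48 a 1.684 [0. 0. 0.] [-0.2154  0.5854 -0.1301] [ 0.1489 -0.3586 -0.0869] 0.0131
```

```bash
python3 - <<'E'
from h import *
h=np.array([.5035,-.0120,0]); off=np.array([0,-.0005,0])
a=1.684
while a<1.92:
    a+=.04
    R=down(a); p=h-R@off; p[2]=.2277
    env.reach(p,R); s=env.sense(); print(round(s['t'],2),'a',round(a,3),s['wrist_force'],s['moment'],round(s['gripper_width'],4))
    if abs(s['moment'][2])>.3: print('stop'); break
im,d,s=pic('wrist'); np.savez('turned.npz',im=im,d=d,p=s['ee_pos'],R=s['tcp_rot'])
cv2.imwrite('pics/turned.png',cv2.resize(im[110:230,185:325,::-1],None,fx=5,fy=5,interpolation=cv2.INTER_CUBIC))
E
```

```text
17.73 a 1.724 [ 1.0794  0.8479 -0.5398] [ 0.1275 -0.2896 -0.0991] 0.0133
17.98 a 1.764 [1.4142 0.9485 0.2055] [ 0.1681 -0.3702 -0.1913] 0.0134
18.23 a 1.804 [ 2.3596  1.5693 -0.6334] [ 0.1527 -0.3658 -0.1965] 0.0133
18.48 a 1.844 [ 2.1277  1.312  -0.4929] [ 0.2135 -0.3554 -0.3037] 0.013
stop
```

View pics/turned.png

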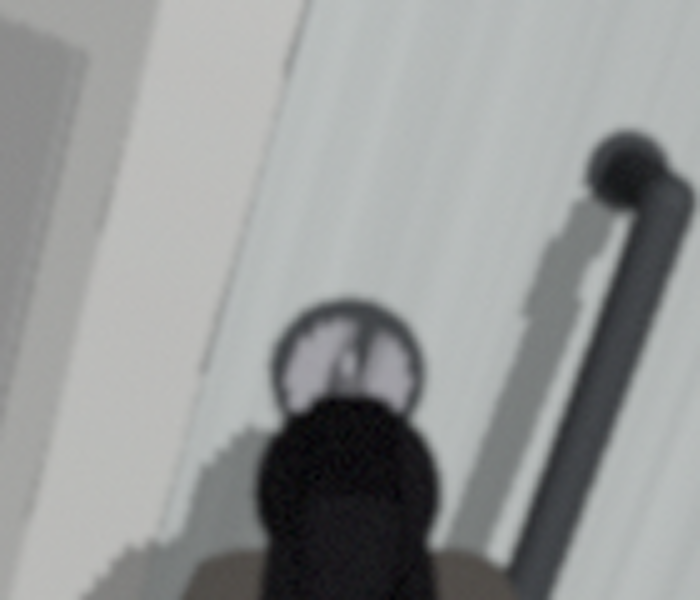

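The moment rose to 0.3 N m, well past the latch's friction, and the slot lies nearly parallel to the cover edge at crop (360,340), so it is at its stop. I'll back off, lift, check the slot angle and hang the key.

```bash
python3 - <<'E'
from h import *
h=np.array([.5035,-.0120,0]); off=np.array([0,-.0005,0])
R=down(1.72); p=h-R@off; p[2]=.2277; env.reach(p,R); s=env.sense(); print(s['wrist_force'],s['moment'])
p[2]=.25; env.movel(p,rate=.05); p[2]=.30; env.movel(p,rate=.15); s=env.sense(); print(s['t'],s['wrist_force'],s['gripper_width'])
# side step in +y so the camera sees the slot
env.movel([.47,.03,.30],frame=down(.8),rate=.2)
im,d,s=pic('wrist'); np.savez('after.npz',im=im,d=d,p=s['ee_pos'],R=s['tcp_rot'])
print(tip_of('wrist','latch_head')[:2])
uv=proj('wrist',[.5036,-.0114,.158],s)[0]; print(uv)
u,v=uv.round().astype(int)
g=cv2.cvtColor(im,cv2.COLOR_RGB2GRAY)
yy,xx=np.mgrid[v-25:v+26,u-25:u+26]; W=ray(np.c_[xx.ravel(),yy.ravel()],.158,s); r=np.hypot(W[:,0]-.5036,W[:,1]+.0114)
m=(r<.0085)&(g[v-25:v+26,u-25:u+26].ravel()<130); 
l=cv2.fitLine(W[m][:,:2].astype(np.float32),cv2.DIST_L2,0,.01,.01).ravel(); print(m.sum(),W[m].mean(0),np.degrees(np.arctan2(l[1],l[0])))
R=down(np.radians(-1.6)); q=np.array([.4970,.3688])
env.reach(np.r_[q,.22],R); env.pause(.2); im,d,s=pic('wrist'); np.savez('hang.npz',im=im,d=d,p=s['ee_pos'],R=s['tcp_rot'])
print(s['t'],s['ee_pos'],s['joint_positions'])
cv2.imwrite('pics/hang.png',np.hstack([cv2.resize(np.load('after.npz')['im'][max(v-40,0):v+40,u-40:u+40,::-1],(390,400)),cv2.resize(im[125:225,205:305,::-1],(400,400))]))
print('tip',proj('wrist',s['ee_pos']+s['tcp_rot']@np.array([.0,0,.073]),s),'hole',proj('wrist',[.4960,.3684,.085],s))
E
```

```text
[ 0.8082 -0.3384 -0.1862] [-0.1987 -0.3148 -0.0765]
19.8667 [ 0.3621  0.4669 -1.4671] 0.013449142704240965
[{'at': [0.5006, -0.0135, 0.157], 'score': 0.65}]
[296.7351 173.5297]
61 [ 0.5034 -0.0115  0.158 ] 84.19198
22.55 [0.4977 0.3678 0.2207] [-1.0356  0.3921  0.4568  1.6664 -0.1879  1.1258 -2.1281]
tip [[253.7487 184.941 ]] hole [[253.4546 171.8786]]
```

View pics/hang.png

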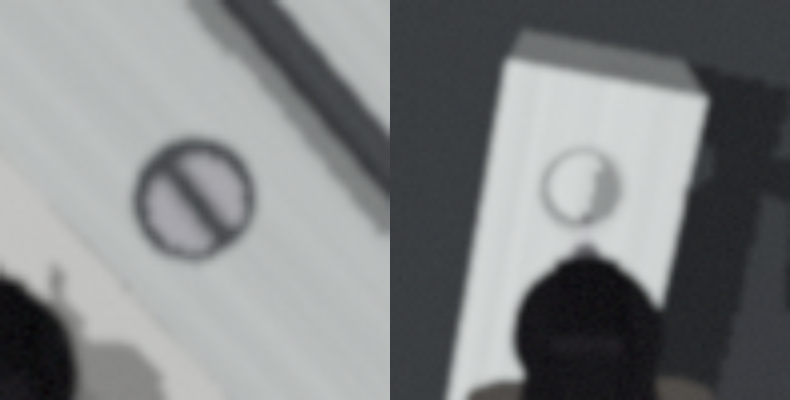

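The left panel shows the slot at 84.2 deg in the world, matching the 1.5 rad stop at 84.8. The right panel shows the hole at (580,187) straight ahead of the blade tip at (585,248), as predicted. I'll lower the key.

```bash
python3 - <<'E'
from h import *
q=np.array([.4965,.369]); R=down(np.radians(-1.6))
env.movel(np.r_[q,.17],frame=R,rate=.12)
for z in (.155,.14,.12,.105,.0975):
    env.movel(np.r_[q,z],rate=.08); s=env.sense(); print(round(s['t'],2),s['ee_pos'],s['wrist_force'])
    if s['wrist_force'][2]>10 or np.hypot(*s['wrist_force'][:2])>10: print('contact');break
else:
    effector.release(); s=env.sense(); print(s['t'],s['wrist_force'],s['gripper_width'])
    env.movel(np.r_[q,.25],rate=.2)
    env.pause(.1); im,d,s=pic('wrist','hung.png'); P=cloud('wrist',d,s)
    near=np.hypot(P[...,0]-.497,P[...,1]-.369)<.04
    Q=P[near&(P[...,2]>.128)&(P[...,2]<.15)]; print(s['t'],len(Q),Q.mean(0),np.percentile(Q[:,2],[5,50,95]),cv2.minAreaRect((Q[:,:2]*1000).astype(np.float32)))
    for n in ['key','rack_hole']: print(n,[(np.round(r['at'],4),round(r['score'],2)) for r in tip_of('wrist',n)[:3]])
E
```

```text
23.5 [0.4962 0.3688 0.1545] [-0.2207 -0.1779 -1.2522]
23.83 [0.496  0.3686 0.1391] [-0.4275 -0.5557 -0.0454]
24.23 [0.4961 0.3687 0.1192] [ 0.2284 -0.1572 -0.6867]
24.57 [0.496  0.3687 0.1042] [-0.4994  0.5502 -0.6703]
24.82 [0.4962 0.3688 0.097 ] [-0.5319  0.3594 -0.5396]
26.0333 [-0.3259 -0.9495  0.1192] 0.09186790845652613
27.05 366 [0.4972 0.3685 0.1361] [0.1341 0.1363 0.1378] ((496.1578369140625, 368.567626953125), (12.812349319458008, 35.81892013549805), 88.46161651611328)
key [(array([0.5002, 0.368 , 0.0232]), 0.92), (array([0.4041, 0.2808, 0.0262]), 0.65)]
rack_hole [(array([0.4967, 0.3701, 0.0884]), 0.88)]
```

```bash
cat > lift.py <<'E'
from h import *
yaw=np.radians(-1.2); ex=np.array([np.cos(yaw),np.sin(yaw),0]); ez=np.array([0,0,1.]); ey=np.cross(ez,ex)
H=np.array([.5428,-.0126,0])+.112*ex; H[2]=.152
def pose(th,k=.3,zoff=0):
    u=-np.cos(th)*ex+np.sin(th)*ez; n=np.sin(th)*ex+np.cos(th)*ez
    bar=H+.112*u+.040*n; t=k*th
    zt=-(np.sin(t)*ex+np.cos(t)*ez); xt=ey   # tool x along the bar
    R=np.c_[xt,np.cross(zt,xt),zt]
    return bar+zt*.019+np.array([0,0,zoff]),R
E
python3 - <<'E'
from lift import *
for th in np.radians([0,20,40,60]):
    for k in (0,.3,.5):
        p,R=pose(th,k); print(np.degrees(th).round(),k,p,solver.inverse_kinematics(p,R))
p,R=pose(0); env.reach(p+[0,0,.10],R); env.movel(p+[0,0,.001],rate=.12)
s=env.sense(); print(s['t'],s['ee_pos']-p,s['wrist_force'],s['joint_positions'])
effector.grasp(30); s=env.sense(); print(s['t'],s['ee_pos']-p,s['gripper_width'],s['grasp_force'],s['wrist_force'])
for th in np.radians([0,20,40,60]): print(solver.inverse_kinematics(*pose(th)))
E
```

```text
0.0 0 [ 0.5428 -0.0126  0.173 ] [-0.3577  0.3003  0.3864  1.8952 -0.1355  0.9713  0.0687]
0.0 0.3 [ 0.5428 -0.0126  0.173 ] [-0.3577  0.3003  0.3864  1.8952 -0.1355  0.9713  0.0687]
0.0 0.5 [ 0.5428 -0.0126  0.173 ] [-0.3577  0.3003  0.3864  1.8952 -0.1355  0.9713  0.0687]
20.0 0 [ 0.5632 -0.013   0.2089] [-0.3597  0.2971  0.3968  1.8106 -0.1301  1.0594  0.0643]
20.0 0.3 [ 0.5612 -0.013   0.209 ] [-0.3295  0.3635  0.3816  1.7252 -0.1416  1.1861  0.0757]
20.0 0.5 [ 0.5599 -0.013   0.2092] [-0.3115  0.4089  0.3733  1.6688 -0.1478  1.2687  0.082 ]
40.0 0 [ 0.5947 -0.0137  0.2356] [-0.3397  0.329   0.3899  1.7041 -0.1359  1.1351  0.0678]
40.0 0.3 [ 0.5908 -0.0136  0.236 ] [-0.285   0.4655  0.3657  1.5275 -0.1553  1.3895  0.0852]
40.0 0.5 [ 0.5882 -0.0136  0.2368] [-0.253   0.5599  0.3521  1.4112 -0.1635  1.5527  0.0927]
60.0 0 [ 0.6334 -0.0145  0.25  ] [-0.3052  0.3878  0.3705  1.5886 -0.1479  1.1929  0.0739]
60.0 0.3 [ 0.6276 -0.0144  0.2509] [-0.2331  0.5983  0.3446  1.3063 -0.1714  1.5835  0.0901]
60.0 0.5 [ 0.6239 -0.0143  0.2525] [-0.1883  0.746   0.3245  1.1176 -0.1783  1.8326  0.0919]
30.0583 [0.0006 0.     0.0017] [ 0.1486 -0.3099  0.604 ] [-0.402   0.3024  0.4409  1.896  -0.1543  0.9749  0.0872]
31.4083 [-0.    -0.     0.001] 0.0004488607823475229 0.0 [ 0.1336  1.3438 -0.2267]
[-0.4016  0.3042  0.4404  1.8979 -0.1551  0.9726  0.0879]
[-0.3795  0.3692  0.4473  1.7285 -0.1658  1.1882  0.0991]
[-0.345   0.4746  0.4532  1.5319 -0.1911  1.3932  0.1184]
[-0.302   0.6117  0.4608  1.3122 -0.226   1.5899  0.1365]
```

```bash
python3 - <<'E'
from lift import *
s=env.sense(); print(s['ee_pos'],s['tcp_rot'],s['gripper_width'])
im,d,s=pic('side'); print([(np.round(r['at'],4),r['score']) for r in tip_of('side','cover_handle')[:2]])
im2,d2,s=pic('wrist'); print([(np.round(r['at'],4),r['score']) for r in tip_of('wrist','cover_handle')[:2]])
u,v=proj('side',s['ee_pos'])[0].astype(int)
a=cv2.resize(im[v-60:v+40,u-60:u+40,::-1],(400,400),interpolation=cv2.INTER_CUBIC)
cv2.imwrite('pics/miss.png',np.hstack([a,cv2.resize(im2[60:360,100:400,::-1],(400,400))]))
E
```

```text
[ 0.5428 -0.0126  0.174 ] [[ 0.021   0.9998 -0.    ]
 [ 0.9998 -0.021  -0.    ]
 [-0.     -0.     -1.    ]] 0.0004488607823475229
[(array([ 0.5421, -0.0131,  0.1915]), 0.58)]
[(array([ 0.5428, -0.011 ,  0.1917]), 0.94)]
```

View pics/miss.png

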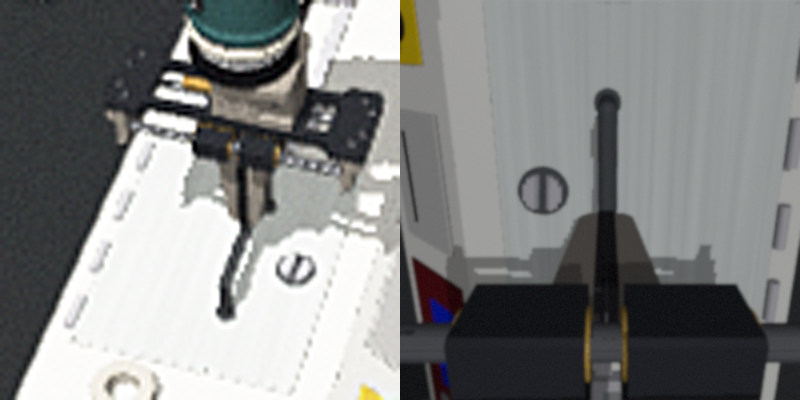

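```bash
python3 - <<'E'
from lift import *
im,d,s=pic('wrist'); P=cloud('wrist',d,s)
D=(P-s['ee_pos'])@s['tcp_rot']  # tool coords
near=(abs(D[...,0])<.03)&(abs(D[...,1])<.04)
for z0 in range(-80,24,6):
    m=near&(D[...,2]*1e3>=z0)&(D[...,2]*1e3<z0+6); Q=D[m]*1e3
    if len(Q): 
        l=Q[Q[:,1]<0];r=Q[Q[:,1]>=0]
        print(z0,len(Q),'x',Q[:,0].min().round(),Q[:,0].max().round(),'yL',(l[:,1].min().round(1),l[:,1].max().round(1)) if len(l) else '','yR',(r[:,1].min().round(1),r[:,1].max().round(1)) if len(r) else '')
# finger mask colours
print(im[225:262:6,205:305:6].mean(-1).astype(int)); print((d[225:262:6,205:305:6]*1000).astype(int))
E
```

```text
-80 360 x 9.0 10.0 yL (np.float64(-16.2), np.float64(-0.4)) yR (np.float64(0.1), np.float64(16.0))
-74 316 x 8.0 10.0 yL (np.float64(-15.6), np.float64(-0.4)) yR (np.float64(0.1), np.float64(15.6))
-68 272 x 8.0 10.0 yL (np.float64(-15.5), np.float64(-0.4)) yR (np.float64(0.1), np.float64(15.2))
-62 231 x 8.0 10.0 yL (np.float64(-14.5), np.float64(-0.4)) yR (np.float64(0.1), np.float64(14.2))
-56 202 x 8.0 10.0 yL (np.float64(-14.2), np.float64(-0.5)) yR (np.float64(0.1), np.float64(13.9))
-50 177 x 8.0 10.0 yL (np.float64(-13.6), np.float64(-0.5)) yR (np.float64(0.1), np.float64(13.3))
-44 153 x 7.0 10.0 yL (np.float64(-13.5), np.float64(-0.5)) yR (np.float64(0.1), np.float64(13.1))
-38 61 x 8.0 10.0 yL (np.float64(-10.7), np.float64(-0.5)) yR (np.float64(0.2), np.float64(10.3))
-26 496 x 3.0 30.0 yL (np.float64(-4.0), np.float64(-0.5)) yR (np.float64(0.2), np.float64(5.1))
-20 2 x 19.0 21.0 yL (np.float64(-3.9), np.float64(-3.9)) yR 
10 253 x -11.0 11.0 yL (np.float64(-37.1), np.float64(-27.3)) yR 
16 4859 x -30.0 30.0 yL (np.float64(-40.0), np.float64(-5.4)) yR (np.float64(6.7), n
[... 312 characters left out ...]
97  84  63  63  61  28  17  17  65  63  64  63 155 155 148]
 [ 99  99  99  62  61  63  62  26  19  18  63  62  61  61  95 100  96]
 [100  99  95  48  45  54  62  20  14  14  46  44  44  46  52 122  98]]
[[244 243 244 243 243 175 174 174 173 174 175 175 244 245 244 244 243]
 [245 246 245 244 245 167 166 166 165 164 167 166 165 245 245 245 245]
 [247 248 247 246 159 159 158 158 157 157 159 158 157 247 247 246 247]
 [249 248 248 248 151 151 151 151 150 152 151 151 152 154 249 249 249]
 [250 251 250 249 144 145 145 145 145 145 145 145 145 144 251 250 250]
 [252 252 252 139 138 140 138 140 138 139 139 138 139 140 251 251 253]
 [255 254 254 133 133 134 134 135 134 135 132 134 134 132 131 254 254]]
```

The fingers shut fully without contact. The depth shows the visible fingertips ending about 36 mm behind the nominal TCP, just above the bar, so the pads passed over it. I'll open, go about 30 mm lower under force guard, and grip again.

```bash
python3 - <<'E'
from lift import *
im,d,s=pic('wrist'); P=cloud('wrist',d,s); D=(P-s['ee_pos'])@s['tcp_rot']
Q=D[270:330,120:390].reshape(-1,3); Q=Q[(abs(Q[:,0])<.06)&(Q[:,2]<-.06)]; print('body z',np.percentile(Q[:,2],[50,90,98,100]))
effector.release()
im,d,s=pic('wrist'); P=cloud('wrist',d,s); D=(P-s['ee_pos'])@s['tcp_rot']
f=(abs(D[...,0])<.013)&(abs(D[...,1])>.044)&(abs(D[...,1])<.066)&(D[...,2]<.005); Q=D[f]; print('open tips z',np.percentile(Q[:,2],[90,98,100]),len(Q))
p,R=pose(0)
for z in np.arange(.170,.141,-.004):
    env.movel([p[0],p[1],z],rate=.06); s=env.sense(); print(round(s['t'],2),s['ee_pos'],s['wrist_force'])
    if s['wrist_force'][2]>6: print('contact'); break
E
```

```text
body z [-0.1404 -0.1295 -0.097  -0.0928]
open tips z [-0.0576 -0.0404 -0.0341] 12286
33.38 [ 0.5425 -0.0126  0.1696] [-0.6194  0.1418 -0.0947]
33.63 [ 0.5426 -0.0126  0.1657] [-0.271  -0.2187  0.3224]
33.88 [ 0.5426 -0.0126  0.1617] [-0.4036 -0.3814 -0.0759]
34.13 [ 0.5426 -0.0126  0.1577] [ 0.0469 -0.0606  0.5909]
34.38 [ 0.5426 -0.0126  0.1537] [ 0.0977 -0.724   0.8846]
34.63 [ 0.5426 -0.0126  0.1497] [ 0.4678 -0.4129  0.1769]
34.88 [ 0.5426 -0.0126  0.1457] [-0.1038 -0.3251 -0.7847]
35.13 [ 0.5426 -0.0126  0.1417] [ 0.3696 -0.6152  0.9152]
```

```bash
sed -i 's/bar+zt\*.019/bar+zt*.050/; s/k=.3,/k=.35,/' lift.py; python3 - <<'E'
from lift import *
effector.grasp(30); s=env.sense(); print(s['t'],s['gripper_width'],s['grasp_force'],s['wrist_force'],s['joint_positions'])
for th in np.radians([0,20,40,60]): print(solver.inverse_kinematics(*pose(th)))
if s['gripper_width']>.007:
    for deg in (2,5):
        p,R=pose(np.radians(deg)); env.movel(p,frame=R,rate=.05); s=env.sense(); print(deg,round(s['t'],2),s['ee_pos']-p,s['gripper_width'],s['grasp_force'],s['wrist_force'],s['moment'])
E
```

```text
36.3583 0.00894399528121078 29.999350905418396 [ 3.7187 -0.368  -3.0683] [-0.3894  0.3444  0.43    1.9254 -0.1794  0.9071  0.1083]
[-0.3894  0.3441  0.4301  1.926  -0.1793  0.9086  0.1083]
[-0.369   0.4054  0.4376  1.7548 -0.1809  1.1461  0.1119]
[-0.3348  0.5091  0.4414  1.5558 -0.1989  1.3713  0.1257]
[-0.2915  0.6457  0.4447  1.3332 -0.2259  1.5868  0.1394]
2 36.61 [ 0.0005 -0.     -0.0005] 0.008960436670065491 29.997948110103607 [ 5.982  -0.2777 -7.9572] [-0.1211 -1.1707  0.0152]
5 36.88 [ 0.0004 -0.     -0.0007] 0.008731195731595842 29.99701201915741 [ 6.4916 -0.5469 -8.3713] [-0.133  -1.3749  0.0318]
```

```bash
python3 - <<'E'
from lift import *
for deg in range(10,61,5):
    p,R=pose(np.radians(deg)); env.movel(p,frame=R,rate=.05); s=env.sense(); print(deg,round(s['t'],2),np.round(s['ee_pos']-p,4),s['gripper_width'].round(4),s['wrist_force'],s['moment'])
    if np.linalg.norm(s['wrist_force'])>35 or s['gripper_width']<.007: print('abort'); break
env.pause(.3)
im,d,s=pic('top'); P=cloud('top',d)
im2,d2,_=pic('side','open.png'); P2=cloud('side',d2)
for n,Pc in (('top',P),('side',P2)):
    q=(Pc-H)@np.c_[ex,ey,ez]
    m=(abs(q[...,1])<.105)&(abs(q[...,1])>.05)&(q[...,0]<.0)&(q[...,0]>-.14)&(q[...,2]>.03)&(q[...,2]<.17)
    Q=q[m]
    if len(Q)>30:
        a=np.arctan2(Q[:,2],-Q[:,0]); print(n,len(Q),np.degrees(np.percentile(a,[10,25,50,75,90])))
print(s['t'],[(r['at'],r['score']) for r in tip_of('side','cover_handle')[:1]], pose(np.radians(60))[0]-.05*pose(np.radians(60))[1][:,2])
E
```

```text
Traceback (most recent call last):
AttributeError: 'float' object has no attribute 'round'
```

```bash
python3 - <<'E'
from lift import *
for deg in range(15,61,5):
    p,R=pose(np.radians(deg)); env.movel(p,frame=R,rate=.05); s=env.sense(); print(deg,round(s['t'],2),np.round(s['ee_pos']-p,4),round(s['gripper_width'],4),s['wrist_force'],s['moment'])
    if np.linalg.norm(s['wrist_force'])>35 or s['gripper_width']<.007: print('abort'); break
env.pause(.3)
im,d,s=pic('top'); P=cloud('top',d)
im2,d2,_=pic('side','open.png'); P2=cloud('side',d2)
for n,Pc in (('top',P),('side',P2)):
    q=(Pc-H)@np.c_[ex,ey,ez]
    m=(abs(q[...,1])<.105)&(abs(q[...,1])>.05)&(q[...,0]<.0)&(q[...,0]>-.14)&(q[...,2]>.03)&(q[...,2]<.17)
    Q=q[m]
    if len(Q)>30:
        a=np.arctan2(Q[:,2],-Q[:,0]); print(n,len(Q),np.degrees(np.percentile(a,[10,25,50,75,90])))
print(s['t'],[(r['at'],r['score']) for r in tip_of('side','cover_handle')[:1]], pose(np.radians(60))[0]-.05*pose(np.radians(60))[1][:,2])
E
```

```text
15 37.57 [-0.0004  0.     -0.0011] 0.0091 [  6.6948  -0.2444 -10.2454] [-0.1755 -1.3665  0.0213]
20 37.91 [-0.0008  0.     -0.001 ] 0.009 [  3.8393  -0.1556 -10.3797] [-0.1127 -1.2127  0.0364]
25 38.25 [-0.0009  0.     -0.0006] 0.0091 [ 2.1144  0.2    -9.7301] [-0.1067 -0.7705 -0.0158]
30 38.59 [-0.0009  0.     -0.0002] 0.0088 [-0.2345  0.2783 -6.6687] [-0.1115 -0.0886 -0.0135]
35 38.93 [-0.001   0.0001  0.0001] 0.0088 [-4.0022  0.999  -2.7316] [-0.0354  0.8198 -0.0087]
40 39.27 [-0.0008  0.0001  0.0007] 0.009 [-6.5321 -0.1317  0.6276] [ 0.0392  1.329  -0.0094]
45 39.61 [-0.0006  0.0001  0.0012] 0.0087 [-6.6139  0.5848  4.2456] [ 0.0981  1.6682 -0.0414]
50 39.94 [-0.0004  0.0001  0.0016] 0.0089 [-6.6241  1.0857  4.5265] [ 0.0481  1.7069 -0.0901]
55 40.27 [-0.      0.0001  0.002 ] 0.0087 [-5.9497  0.6894  7.1766] [ 0.1272  1.7131 -0.0495]
60 40.61 [0.0004 0.     0.0023] 0.0087 [-4.7367  0.0997  6.9834] [ 0.1623  1.5687 -0.0565]
top 194 [59.4403 59.6707 60.1024 60.9922 64.4846]
side 426 [58.7405 59.0356 59.2427 59.6266 69.9063]
40.9083 [([0.6317, -0.0141, 0.2668], 0.87)] [ 0.6334 -0.0145  0.269 ]
```

View pics/open.png

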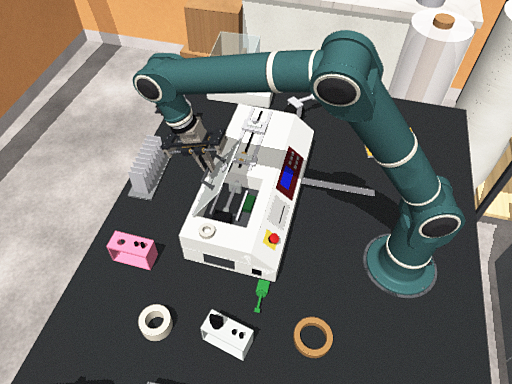

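Cover measures about 59–60 deg. The green key looks shifted from the first picture, (243,288) to (262,295), so I'll trace where it was in each saved picture and fit the cover plane.

```bash
python3 - <<'E'
from lift import *
def green(im): 
    i=im.astype(int); m=(i[...,1]>1.5*i[...,0])&(i[...,1]>1.5*i[...,2])&(i[...,1]>50); return m.astype(np.uint8)
def rep(n,cam,im,s):
    k,lab,st,ce=cv2.connectedComponentsWithStats(green(im))
    for j in range(1,k):
        if st[j,4]>15:
            pts=np.argwhere(lab==j)[:,::-1]; W=ray(pts,.008,s,cam)
            if W[:,0].max()<1 and abs(W[:,1].mean()-.25)<.15: print(n,st[j,4],W.mean(0)[:2],cv2.minAreaRect((W[:,:2]*1000).astype(np.float32)))
for n,c in(('top0','top'),('side0','side'),('open','side')): rep(n,c,cv2.imread(f'pics/{n}.png')[:,:,::-1],None)
for n in('rack','latch','after','hang'):
    z=np.load(n+'.npz'); rep(n,'wrist',z['im'],dict(ee_pos=z['p'],tcp_rot=z['R']))
for c in('top','side'):
    im,d,s=pic(c); rep('now',c,im,None)
    q=(cloud(c,d)-H)@np.c_[ex,ey,ez]; th=np.radians(60)
    e=q@np.array([np.sin(th),0,np.cos(th)]); r=q@np.array([-np.cos(th),0,np.sin(th)])
    m=(abs(q[...,1])<.105)&(abs(q[...,1])>.062)&(r>.02)&(r<.175)&(abs(e)<.012); Q=np.c_[r[m],e[m]]
    l=cv2.fitLine(Q.astype(np.float32),cv2.DIST_HUBER,0,.001,.001).ravel(); print(c,len(Q),'fit angle',60+np.degrees(np.arctan(l[1]/l[0])),'offset at r=.1',np.median(Q[:,1]),'forced',60+np.degrees((np.median(Q[:,1])-.002)/np.median(Q[:,0])),np.median(Q[:,0]))
E
```

```text
top0 86 [0.4744 0.2875] ((477.86492919921875, 285.74365234375), (37.78351593017578, 41.2017707824707), 89.71983337402344)
side0 267 [0.4637 0.2116] ((464.25018310546875, 221.3660125732422), (39.99074935913086, 100.14187622070312), 1.43815016746521)
open 266 [0.4065 0.2112] ((406.8594665527344, 223.14779663085938), (108.16905212402344, 37.09732437133789), 89.91492462158203)
rack 996 [0.4071 0.212 ] ((406.52288818359375, 223.7644500732422), (38.27687072753906, 110.80918884277344), 2.002615213394165)
latch 272 [0.4015 0.2672] ((400.4966735839844, 261.68536376953125), (70.61878204345703, 19.24635124206543), 89.19133758544922)
after 711 [0.4028 0.2373] ((404.6863098144531, 245.54278564453125), (94.53803253173828, 38.67422103881836), 89.56743621826172)
hang 1118 [0.4036 0.213 ] ((401.96478271484375, 226.28042602539062), (41.6480598449707, 112.95115661621094), 5.077095985412598)
top 140 fit angle 59.198868 offset at r=.1 0.00022219843490269155 forced 59.015500955348685 0.1034643223324859
now 266 [0.4065 0.2114] ((406.8594665527344, 223.14779663085938), (108.16905212402344, 37.09732437133789), 89.91492462158203)
side 260 fit angle 59.179504 offset at r=.1 -0.0014982590972779227 forced 58.13175274540182 0.10728530788628379
```

```bash
python3 - <<'E'
from lift import *
p,R=pose(np.radians(60.6)); env.movel(p,frame=R,rate=.03); env.pause(.5); s=env.sense()
print(s['t'],s['ee_pos']-p,s['gripper_width'],s['grasp_force'],s['wrist_force'],abs(s['joint_velocities']).max())
print(workorder.finish_job())
E
```

```text
41.9083 [-0.0001  0.      0.0023] 0.008815803540246959 30.00171035528183 [-5.5431  0.6096  5.9418] 0.0015188620478909117
the job is handed in; nothing more can be done
None
```

Handed in at 41.9 s: latch turned to its stop with the key (slot at 84.2°, stop at 84.8°), key hung back in its hole, and cover held at about 60° (the cameras read about 59° before a last 0.6° lift) with the grip still on its handle; the unlisted green look-alike key shifted about 57 mm towards the robot between my first pictures and t = 2.5 s, nowhere near the gripper's path, cause unknown, and I left it where it lay.

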